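# Shut, switch on and feed the label printer

## Robot

A 6-joint arm with a two-finger parallel gripper is mounted at the origin on the work surface. World frame = base frame: x ahead of the robot, y to its left, z up, the work surface at z = 0. Lengths are in m, angles in degrees, forces in N, time in s.
With the tool pointing down it reaches from about 0.35 to 0.875 m from the base axis. Payload 4.2 kg.
Tool frame: the origin (TCP) lies at the very end of the fingers, on their centre line; the grasp point (between the pads) lies 19 mm behind it; z points along the fingers, y is the line along which they close (so a half turn about z gives the same grasp; the last joint's range is limited). The gripper opens to 87 mm and grips with 3 to 60 N. Pads are 19 mm wide; open, the fingers measure 117 mm over their backs; the gripper's body (75 mm by 190 mm) begins 51 mm behind the grasp point.
Start: joints at [-49.011, 22.042, 0.453, 0, -68.411, -14.817], TCP at [0.276, -0.561, 0.198] pointing down, gripper open.
Joint ranges: [-179.83, 179.83], [-69.29, 118.12], [-61.27, 80.66], [-181.25, 117.63], [-171.15, -9.14], [-177.46, 177.46]. Speed limits (degrees/s): [159.86, 159.86, 180, 180, 180, 180].

## Interface

Orientations are given as a 3x3 rotation matrix whose columns are the frame's x, y, z axes.
In Python, from station import r gives the robot as it stands.
- The arm moves only by the tool jog_arm, never from a script. Its argument "plan" is text: rows parted by semicolons, each of 7 numbers parted by spaces: the shift along the tool's x, y, z normalised to -1 to 1, where 1 is 0.025 m, then the turn, a rotation vector about the tool's x, y, z normalised to -1 to 1, where 1 is 8 degrees, then the closure, from -1 (fully open) to 1 (shut). A call has exactly 10 rows; each row shifts and turns the commanded pose from where the row before left it, along the tool's axes as they then stand; what a row does not reach is not made up. A row lasts 1/10 s, in which the tool goes at most 50 mm and 8.59 degrees, less where a joint would pass 70% of its speed; a pose out of reach is approached as far as the arm can. A call with a number of a shift or a turn outside -1 to 1 is refused whole. A call with a gripper value outside its range is refused whole. The fingers move at their own pace and stop on an object; the grip force is fixed at half the most. Time passes only in rows, so rows that do not move let the fingers close, or fill a call up. It gives the time, the measured TCP pose, the force, the opening and the grip force at its end, in the units of the state.
- r.sense(): the state, without advancing time (a new reading comes with each control period).
- r.capture(name): name is "scene" or "side" or "wrist"; returns (picture, depth): 420x560x3 uint8, red, green, blue; 420x560 float32, m along the optical axis (not along the pixel's ray), 0 where there is no reading.
- r.get_calibration(name): a dict with "mtx" (3x3 intrinsics, pixels), "extrinsics" (4x4, takes a point from camera to world coordinates). Camera axes: x right, y up, looking along -z (the intrinsics and any distortion apply to the point x, -y, -z); pixel columns grow to the right and rows downward; lengths in m; the calibration is good to about 2 mm. The wrist camera is an equidistant fisheye: a pixel r from the principal point sees the ray r / f radians off the axis. A picture is of the moment at which its call begins: read the wrist's pose just before it. get_calibration takes no time and is no camera call; for the wrist camera it gives the pose at the moment of the call.
- r.finish_job(): hands the job in; it is judged then, once.
The state is a dict: "time_s": time; "joints": joint angles; "joint_velocities": joint speeds; "effort": joint torques, N m; "tcp_pos": TCP position; "ee_rot": TCP orientation; "wrist_force": force on the tool from outside, world axes, zero at the start; "moment": the same for the moment, N m; "gripper_width": opening from 0.0 (shut) to 1.0 (fully open); "gripper_force": force on a finger pad.
Only numpy, scipy, OpenCV 4.12 (cv2) and the standard library are available. Lean on these libraries where they do the work, as an engineer would, in place of code of your own. Each camera call takes 0.05 s, during which the arm holds its last target. There are 200 camera calls.

## Task

Get the label printer at the chair packing bench going, only by pushing and pressing with the fingers: first push its open white cover down until it is fully shut, then switch on the bench socket by pressing the green end of its rocker all the way down, and then press the blue button on the printer fully in, keep it in for about a second and let it come back out. Do it in that order, never lift the cover further open than it stands, do not press the red button, and leave the castor, calculator, mug and tape roll where they are.

Things in the scene. Friction and masses are not known exactly. Their poses are not given: they have to be found in the camera images.
- printer: Dark grey label printer, fixed to the bench, 220 (x) x 190 (y) x 135 mm. Origin at the centre of its underside, z up; its front is its own -x. The front deck, x = -110 to -35 mm, is 85 mm high and carries the two buttons. Behind it, up to x = +110, is the open label compartment, rims 135 mm high, under the hinged cover.
- cover (a joint): Angle of the white printer cover (rad): 0 = shut, lying on the rims; grows as it opens upward, limit 1.1; starts at 0.6 to 0.82. The hinge runs along the printer's y at printer x = +100 mm, z = 135 mm; the free edge is towards the printer's front. The stiff hinge holds it wherever it is left; about 2 N down near the free edge closes it.
- cover_edge (a point): Middle of the upper side of the cover's free edge, 130 mm from the hinge; moves with the cover. The cover is a plate 130 mm long (printer x), 190 mm wide, 8 mm thick; shut, its top is 143 mm above the bench and spans printer x = -30 to +100 mm.
- feed_top (a point): Centre of the top of the blue feed button: 30 mm round, on a 46 mm grey housing on the printer's deck, its top 107 mm above the bench when out, 10 mm proud of the housing. Goes straight down 6 mm against a spring (1.5 N at first, 5 N fully in) and springs back. Blue and red lie 80 mm apart along the printer's y; which is left and which right varies.
- feed (a joint): How far the blue button is pressed: 0 out, 0.006 m fully in.
- cancel_top (a point): Centre of the top of the red cancel button, same size and make as the blue one. Not to be pressed.
- cancel (a joint): How far the red button is pressed: 0 out, 0.006 m fully in.
- socket_box: White bench socket box, fixed to the bench, 100 (x) x 160 (y) x 50 mm high. Origin at the centre of its underside, z up. On its top, on the -y side (centre at y = -42 mm), sits the paddle rocker; on the +y side a round socket outlet. May stand left or right of the printer.
- rocker (a joint): Angle of the rocker (rad): 0 = off, green end raised; 0.34 = on, green end fully down. Stays where it is left; starts at 0 to 0.06. A paddle 60 mm long (box x) and 36 mm wide, tipping about an axis along the box's y at box x = 0, y = -42 mm, 54 mm high. The half towards the box's +x is green, the other black. About 4 N on the green end tips it.
- rocker_green (a point): Point on top of the rocker's green half, on its middle line, 22 mm from the tipping axis (where to press); moves with the rocker: about 70 mm above the bench when off and 62 mm when on. The flat top lies 12 mm above the axis, tilted 0.17 rad either way.
- castor: Bystander: loose black twin-wheel chair castor lying on its side, 52 mm round, 46 mm high, with a steel stem sticking out 29 mm sideways along its +x. Origin at the centre of its underside.
- calculator: Bystander: loose dark blue desk calculator, 150 x 100 x 22 mm, lying flat. Origin at the centre of its underside.
- mug: Bystander: loose blue ceramic mug, 80 mm round, 90 mm high, handle at its +y. Origin at the centre of its underside.
- tape_roll: Bystander: loose roll of brown tape lying flat, 96 mm outside, 76 mm inside, 50 mm high. Origin at the centre of its underside.

How it is judged (in metres and radians):
On the way, in this order (a step that is already met when the one before it is completed fails the run):
1. the cover is pushed fully shut (value of joint cover below 0.04 rad and value of joint rocker below 0.15 rad), for 0.2 s.
2. the rocker's green end is pressed fully down (value of joint rocker above 0.29 rad), for 0.2 s.
3. the blue button is pressed in and kept in (value of joint feed above 0.0045 m), for 0.5 s.
At the end, for the whole second after the job is handed in: The cover is shut (within 0.04 rad), the rocker is on (at least 0.29 rad), both buttons are out (within 1.5 mm), and castor, calculator, mug and tape roll are upright as they were, within 20 mm of where they started (value of joint cover below 0.04 rad and value of joint rocker above 0.29 rad and value of joint each of feed, cancel below 0.0015 m and distance of each of castor, calculator, mug, tape_roll from where it was at the start of the episode below 0.02 m and angle between each of castor, calculator, mug, tape_roll's own z axis and vertical below 0.3 rad); the robot touches nothing.
It fails at once if the cover is swung further open (beyond 0.88 rad) (value of joint cover above 0.88 rad).
It fails at once if the socket is switched on while the cover is not shut (value of joint rocker above 0.2 rad and value of joint cover above 0.08 rad).
It fails at once if the blue button is pressed before the socket is on (value of joint feed above 0.003 m and value of joint rocker below 0.25 rad).
It fails at once if the red button is pressed (value of joint cancel above 0.003 m).
It fails at once if a bystander is carried, knocked over or shoved more than 20 mm (distance of any of castor, calculator, mug, tape_roll from where it was at the start of the episode above 0.02 m or angle between any of castor, calculator, mug, tape_roll's own z axis and vertical above 0.5 rad).
It also fails if it takes over 51 s, if anything falls off the work surface, if the arm or the gripper's body presses on something with over 40 N, if the wrist force passes 120 N, or if a joint passes its speed limit or range.

## Working session

There is one attempt and no reset: what is moved stays moved. The work goes in short steps, Python scripts to look and compute and a tool call to move; the robot and the scene stay as the last step left them, time stands still between calls to the robot, and variables do not carry over. Pictures are saved under pics/ and viewed, at most 10 in all, crops included, and the job is handed in when it is done.

Besides the shell and the picture viewer there is one more tool, called as a command line: name --argument value ..., lists and objects as JSON in quotes. jog_arm: Moves the arm, as the interface text tells. Scaled input: -1 to 1 covers 0.025 m each way for a shift and 8 degrees each way for a turn. Its arguments: {"type":"object","properties":{"plan":{"type":"string"}},"required":["plan"]}

```bash
mkdir -p pics; ls; python3 - <<'E'
from station import r
import cv2,numpy as np
s=r.sense();print(s['tcp_pos'],s['ee_rot'],s['time_s'])
for n in('scene','side'):
    p,d=r.capture(n);c=r.get_calibration(n);np.savez(n,p=p,d=d,m=c['mtx'],e=c['extrinsics']);print(c,(d>0).mean())
    cv2.imwrite(f'pics/{n}0.png',p[:,:,::-1])
E
```

```text
pics
[ 0.27538288 -0.56030946  0.19675551] [[-8.97545707e-01 -4.40920088e-01 -1.08639091e-03]
 [-4.40921411e-01  8.97543592e-01  1.95202741e-03]
 [ 1.14395107e-04  2.23104683e-03 -9.99997505e-01]] 0.0
{'mtx': array([[403.78060761,   0.        , 278.32590596],
       [  0.        , 403.78060761, 205.39582294],
       [  0.        ,   0.        ,   1.        ]]), 'extrinsics': array([[ 0.78314482, -0.44142469,  0.43798224,  1.18620609],
       [ 0.6215878 ,  0.53567292, -0.57156202, -0.74344048],
       [ 0.01768636,  0.71986025,  0.69389367,  1.01882806],
       [ 0.        ,  0.        ,  0.        ,  1.        ]])} 0.9902933673469387
{'mtx': array([[476.72327743,   0.        , 289.37442758],
       [  0.        , 476.72327743, 209.92386744],
       [  0.        ,   0.        ,   1.        ]]), 'extrinsics': array([[ 0.99963204,  0.0107154 , -0.02491906,  0.58277203],
       [-0.02477627,  0.73464235, -0.67800203, -0.90076724],
       [ 0.01104153,  0.67836996,  0.73463752,  1.0700071 ],
       [ 0.        ,  0.        ,  0.        ,  1.        ]])} 0.9960374149659864
```

View pics/scene0.png

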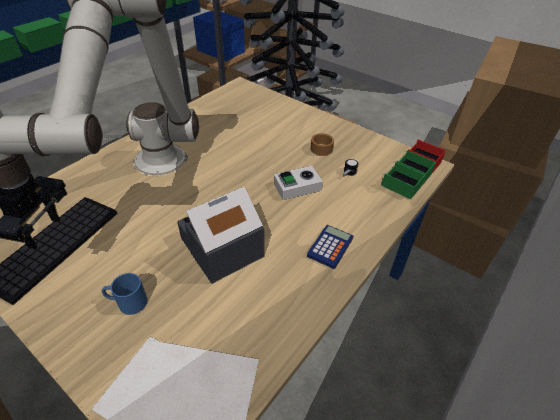

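View pics/side0.png

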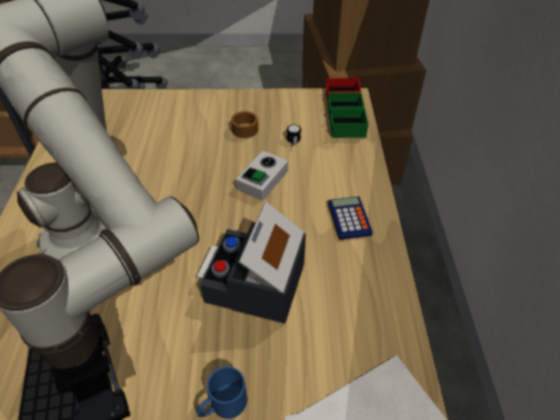

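The scene view shows the printer centrally, with its cover open at (225,215), the socket box at (298,181), and the mug at (128,293). The side view shows the blue button at (233,243), red at (220,268), the green rocker end at (259,176) and the cover's free edge running from about (268,205) to (240,275).

```bash
cat > h.py <<'E'
import numpy as np,cv2
def load(n):
    z=np.load(n+'.npz');p,d,m,e=z['p'],z['d'],z['m'],z['e']
    v,u=np.mgrid[:420,:560]
    P=np.stack([(u-m[0,2])/m[0,0]*d,-(v-m[1,2])/m[1,1]*d,-d],-1)@e[:3,:3].T+e[:3,3]
    return p,d,P,cv2.cvtColor(p,cv2.COLOR_RGB2HSV)
E
python3 - <<'E'
from h import *
np.set_printoptions(precision=4,suppress=True)
for n in('side','scene'):
    p,d,P,h=load(n);H,S,V=[h[...,i].astype(int) for i in range(3)]
    x,y,z=np.moveaxis(P,-1,0)
    near=(x>.3)&(x<.95)&(abs(y)<.45)&(d>0)
    def rep(nm,m):
        k,l,st,ce=cv2.connectedComponentsWithStats(m.astype('uint8'))
        for i in range(1,k):
            if st[i,4]>25:
                q=P[l==i];print(n,nm,st[i],ce[i],'med',np.median(q,0),'lo',q.min(0),'hi',q.max(0))
    rep('blue',near&(H>105)&(H<130)&(S>150)&(V>90)&(z>.03))
    rep('red',near&((H<8)|(H>172))&(S>150)&(V>80)&(z>.05))
    rep('green',near&(H>45)&(H<80)&(S>120)&(z>.03)&(x<.9))
    w=near&(S<40)&(V>130)&(z>.04)
    rep('white',w)
    k,l,st,ce=cv2.connectedComponentsWithStats(w.astype('uint8'))
    for i in range(1,k):
        if st[i,4]>300:
            q=P[l==i];q=q[(q[:,2]>.125)] if q[:,2].max()>.14 else q[(q[:,2]>.045)&(q[:,2]<.056)]
            if len(q)<50: continue
            c=np.median(q,0);u,s,vt=np.linalg.svd(q-c,full_matrices=False);nn=vt[2]*np.sign(vt[2,2])
            print('  plane',c,nn,'tilt',np.arccos(nn[2]),'res',s[2]/len(q)**.5)
            r=cv2.minAreaRect(q[:,:2].astype('float32')*1000);print('  rect',r,cv2.boxPoints(r).tolist())
    # printer dark footprint
    q=P[near&(z>.02)&(z<.14)&(V<80)&(S<90)&(x>.4)&(x<.85)];print(n,'dark',len(q),q.min(0),q.max(0))
E
```

```text
side blue [226 237  11  10  90] [231.     241.3889] med [ 0.4618 -0.121   0.1072] lo [ 0.4483 -0.1326  0.097 ] hi [ 0.4746 -0.1049  0.1115]
side red [214 260  12  12 108] [219.6481 265.3611] med [ 0.438  -0.1964  0.1073] lo [ 0.422  -0.2088  0.0958] hi [ 0.4512 -0.1737  0.1118]
side green [332 122  36  10 283] [349.6572 126.6431] med [0.8375 0.4353 0.0472] lo [0.7771 0.4278 0.0301] hi [0.8984 0.4483 0.0671]
side green [251 171  14  10 101] [257.4653 175.2574] med [0.5239 0.1699 0.0679] lo [0.5024 0.1534 0.055 ] hi [0.5426 0.193  0.0746]
side white [  80  115  113  113 4233] [117.8422 180.5743] med [ 0.3472 -0.406   0.5935] lo [ 0.3    -0.45    0.5472] hi [ 0.4595 -0.3014  0.6394]
side white [289 125  10   6  50] [293.5  127.76] med [0.6414 0.4289 0.0484] lo [0.6256 0.4149 0.0429] hi [0.6572 0.4454 0.0546]
side white [236 151  51  39 574] [264.277 169.122] med [0.5447 0.2213 0.0508] lo [0.4553 0.1288 0.0421] hi [0.6119 0.3031 0.0704]
side white [ 241  203   62   89 2271] [271.8529 247.6279] med [ 0.5644 -0.2112  0.1896] lo [ 0.5011 -0.2985  0.139 ] hi [ 0.6444 -0.0944  0.2271]
side wh
[... 2661 characters left out ...]
ect ((536.1640625, 219.27407836914062), (157.9114227294922, 105.69507598876953), 59.34914016723633) [[450.44781494140625, 178.29122924804688], [541.376220703125, 124.4073257446289], [621.8803100585938, 260.2569274902344], [530.951904296875, 314.1408386230469]]
  plane [ 0.5696 -0.2029  0.1855] [ 0.6162 -0.1872  0.7651] tilt 0.6996765629277671 res 0.002308543806281144
  rect ((574.2919921875, -192.9931182861328), (190.25576782226562, 104.08226013183594), 73.02301788330078) [[496.7425231933594, -268.7801818847656], [596.2891845703125, -299.1708984375], [651.8414306640625, -117.2060546875], [552.2947998046875, -86.81533813476562]]
scene dark 2408 [ 0.4001 -0.3005  0.02  ] [0.8431 0.4471 0.1398]
```

jog_arm --plan "0 0 -0.7 0 0 0.9 1;0 0 -0.7 0 0 0.9 1;0 0 -0.7 0 0 0.9 1;0 0 -0.7 0 0 0.9 1;0 0 -0.7 0 0 0.9 1;0 0 -0.7 0 0 0.9 1;-0.35 0.97 0 0 0 0 1;-0.35 0.97 0 0 0 0 1;-0.35 0.97 0 0 0 0 1;-0.35 0.97 0 0 0 0 1"

```text
time_s: 1.1
tcp_pos: [0.3378, -0.4774, 0.3023]
ee_rot: [[-0.956, 0.293, -0.001], [0.293, 0.956, 0.001], [0.001, 0.001, -1.0]]
wrist_force: [0.3, -0.5, -0.0]
gripper_width: 0.176
gripper_force: 0.0
```

jog_arm --plan "-0.35 0.97 0 0 0 0 1;-0.35 0.97 0 0 0 0 1;-0.35 0.97 0 0 0 0 1;-0.35 0.97 0 0 0 0 1;-0.35 0.97 0 0 0 0 1;-0.35 0.97 0 0 0 0 1;-0.35 0.97 0 0 0 0 1;-0.35 0.97 0 0 0 0 1;-0.35 0.97 0 0 0 0 1;0 0 0 0 0 0 1"

```text
time_s: 2.1
tcp_pos: [0.4779, -0.2908, 0.3021]
ee_rot: [[-0.957, 0.29, -0.001], [0.29, 0.957, 0.001], [0.001, 0.001, -1.0]]
wrist_force: [-0.5, -0.4, -0.2]
gripper_width: 0.006
gripper_force: 0.0
```

jog_arm --plan "-0.3 0.95 0 0 0 0 1;-0.3 0.95 0 0 0 0 1;-0.3 0.95 0 0 0 0 1;-0.3 0.95 0 0 0 0 1;-0.3 0.95 0 0 0 0 1;0 0 0.8 0 0 0 1;0 0 0.8 0 0 0 1;0 0 0.8 0 0 0 1;0 0 0 0 0 0 1;0 0 0 0 0 0 1"

```text
time_s: 3.1
tcp_pos: [0.5472, -0.1909, 0.2431]
ee_rot: [[-0.956, 0.293, -0.001], [0.293, 0.956, -0.001], [0.0, -0.001, -1.0]]
wrist_force: [-0.4, 0.7, 1.0]
gripper_width: 0.004
gripper_force: 0.0
```

```bash
python3 - <<'E'
from station import r
import cv2,numpy as np
s=r.sense();print(s['tcp_pos'])
a=[r.capture(n)[0] for n in('scene','side')]
cv2.imwrite('pics/a1.png',np.hstack([a[0][120:330,120:400],a[1][150:360,120:400]])[:,:,::-1])
E
```

```text
[ 0.5472345  -0.19087052  0.24305826]
```

View pics/a1.png

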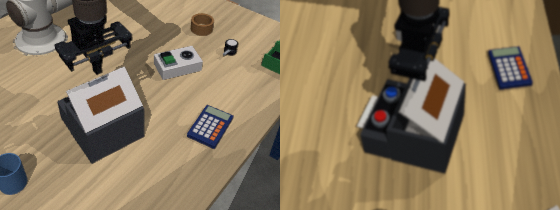

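The left crop (scene) shows the fingertip at about (97,72), near the cover's free edge; I'll check this by projecting it.

```bash
python3 - <<'E'
from station import r
import cv2,numpy as np
for n in('scene','side'):
    c=r.get_calibration(n);E=np.linalg.inv(c['extrinsics']);m=c['mtx']
    for p in([.547,-.191,.243],[.5245,-.18,.227],[.497,-.27,.227],[.552,-.089,.227],[.615,-.208,.143]):
        q=E[:3,:3]@p+E[:3,3];print(n,p,m[0,0]*q[0]/-q[2]+m[0,2],-m[1,1]*q[1]/-q[2]+m[1,2])
a=[r.capture(n)[0] for n in('scene','side')]
cv2.imwrite('pics/a2.png',cv2.resize(np.hstack([a[0][150:250,160:290],a[1][170:270,200:330]])[:,:,::-1],None,fx=3,fy=3,interpolation=2))
E
```

```text
scene [0.547, -0.191, 0.243] 217.46909945580194 198.41690338001197
scene [0.5245, -0.18, 0.227] 215.0490904795541 197.083205320374
scene [0.497, -0.27, 0.227] 184.94179282917335 209.77361981277278
scene [0.552, -0.089, 0.227] 243.40634277272326 185.0551031422845
scene [0.615, -0.208, 0.143] 233.22668358080216 237.14065453125878
side [0.547, -0.191, 0.243] 261.99683414047416 227.4413980752471
side [0.5245, -0.18, 0.227] 252.57476827016464 228.44461252722454
side [0.497, -0.27, 0.227] 238.87608554619825 259.84038723888574
side [0.552, -0.089, 0.227] 264.830478659598 200.07136840469144
side [0.615, -0.208, 0.143] 291.36837823489066 259.42638749831326
```

View pics/a2.png

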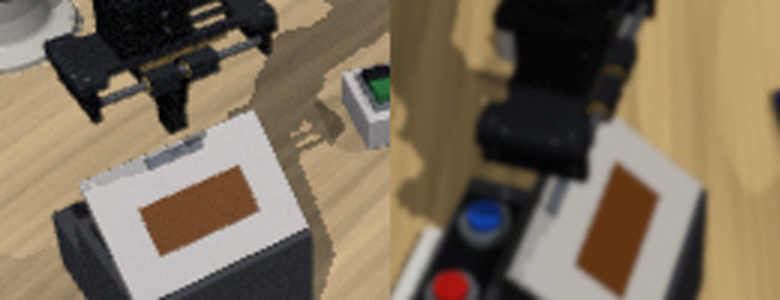

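The fingertip appears at scene pixel (217,192), about 6 px above where it was projected; the cover edge sits where expected. I'll check with depth.

```bash
python3 - <<'E'
from station import r
import numpy as np
from h import load
np.set_printoptions(precision=4,suppress=True)
print(r.sense()['tcp_pos'])
for n in('scene','side'):
    p,d=r.capture(n);c=r.get_calibration(n);np.savez(n+'1',p=p,d=d,m=c['mtx'],e=c['extrinsics'])
    p,d,P,h=load(n+'1')
    m=(np.linalg.norm(P[...,:2]-[.547,-.191],axis=-1)<.06)&(h[...,2]<75)&(P[...,2]>.2)&(P[...,2]<.32)
    q=P[m];v,u=np.nonzero(m);o=np.argsort(q[:,2])[:12]
    for i in o: print(n,u[i],v[i],q[i])
E
```

```text
[ 0.5479 -0.1905  0.2442]
scene 219 193 [ 0.5548 -0.1899  0.2673]
scene 214 191 [ 0.5421 -0.196   0.2716]
scene 216 193 [ 0.5527 -0.1989  0.2723]
scene 219 192 [ 0.5562 -0.1908  0.2724]
scene 213 189 [ 0.5347 -0.1925  0.2724]
scene 218 193 [ 0.5572 -0.1957  0.2727]
scene 218 192 [ 0.5544 -0.1928  0.2727]
scene 220 191 [ 0.556  -0.1866  0.273 ]
scene 220 192 [ 0.5589 -0.1896  0.2731]
scene 215 192 [ 0.5492 -0.199   0.2741]
scene 217 193 [ 0.5577 -0.1997  0.2758]
scene 221 191 [ 0.5612 -0.1876  0.2767]
side 258 230 [ 0.5366 -0.1757  0.2162]
side 257 230 [ 0.5345 -0.1791  0.2202]
side 257 229 [ 0.5345 -0.1774  0.2218]
side 256 229 [ 0.5323 -0.1785  0.2232]
side 249 237 [ 0.5168 -0.2029  0.2238]
side 265 209 [ 0.5558 -0.1986  0.313 ]
```

jog_arm --plan "0 0 0.25 0 0 0 1;0 0 0.25 0 0 0 1;0 0 0.25 0 0 0 1;0 0 0.25 0 0 0 1;0.1 0 0.25 0 0 0 1;0.1 0 0.25 0 0 0 1;0.1 0 0.25 0 0 0 1;0.1 0 0.2 0 0 0 1;0 0 0 0 0 0 1;0 0 0 0 0 0 1"

```text
time_s: 4.4
tcp_pos: [0.5378, -0.1873, 0.1942]
ee_rot: [[-0.956, 0.293, 0.0], [0.293, 0.956, -0.0], [-0.0, -0.0, -1.0]]
wrist_force: [0.3, -0.9, 0.6]
gripper_width: -0.001
gripper_force: 0.0
```

```bash
python3 - <<'E'
from station import r
import cv2,numpy as np
print(r.sense()['tcp_pos'],r.sense()['wrist_force'])
a=[r.capture(n)[0] for n in('scene','side')]
cv2.imwrite('pics/a3.png',cv2.resize(np.hstack([a[0][150:250,160:290],a[1][170:270,200:330]])[:,:,::-1],None,fx=3,fy=3,interpolation=2))
E
```

```text
[ 0.53783463 -0.18725897  0.19419241] [ 0.27579164 -0.89438849  0.61431256]
```

View pics/a3.png

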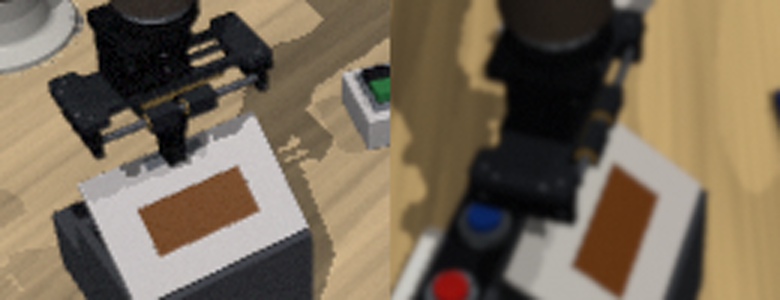

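jog_arm --plan "0.05 0 0.25 0 0 0 1;0.05 0 0.25 0 0 0 1;0.05 0 0.25 0 0 0 1;0.05 0 0.25 0 0 0 1;0.05 0 0.25 0 0 0 1;0.05 0 0.25 0 0 0 1;0.05 0 0.25 0 0 0 1;0.05 0 0.25 0 0 0 1;0 0 0 0 0 0 1;0 0 0 0 0 0 1"

```text
time_s: 5.5
tcp_pos: [0.5282, -0.1843, 0.1438]
ee_rot: [[-0.956, 0.293, -0.0], [0.293, 0.956, 0.0], [0.0, -0.0, -1.0]]
wrist_force: [0.4, 0.3, -0.3]
gripper_width: 0.003
gripper_force: 0.0
```

```bash
cat > see.py <<'E'
import sys;from station import r
import numpy as np
from h import load
np.set_printoptions(precision=4,suppress=True)
print(r.sense()['tcp_pos'],r.sense()['wrist_force'])
for n in('scene','side'):
    p,d=r.capture(n);c=r.get_calibration(n);np.savez(n+'1',p=p,d=d,m=c['mtx'],e=c['extrinsics'])
    p,d,P,h=load(n+'1');z=P[...,2]
    L=(P-[.519,-.179,0])@np.array([[.957,.289,0],[-.289,.957,0],[0,0,1]])
    m=(h[...,1]<40)&(h[...,2]>130)&(z>.12)&(z<.25)&(abs(L[...,1])<.09)&(L[...,0]>-.04)&(L[...,0]<.11)
    q=L[m];a=np.polyfit(q[:,0],q[:,2],1);print(n,len(q),'cover angle',-np.arctan(a[0]),'z at front',np.polyval(a,-.02))
    b=(h[...,2]<75)&(z>.09)&(z<.26)&(abs(L[...,1])<.03)&(L[...,0]>-.03)&(L[...,0]<.06)
    if b.sum()>5:print(' dark low z',np.sort(z[b])[:8])
E
python3 see.py
```

```text
[ 0.5282 -0.1843  0.1438] [ 0.444   0.281  -0.3129]
scene 1361 cover angle 0.22356187879314504 z at front 0.1712149674255791
 dark low z [0.1669 0.1669 0.1672 0.1679 0.1682 0.1683 0.1685 0.1687]
side 1618 cover angle 0.22375031617312202 z at front 0.17166458213455316
 dark low z [0.2074 0.219  0.2451 0.2456 0.2462 0.2467 0.2474 0.2478]
```

jog_arm --plan "0.05 0 0.12 0 0 0 1;0.05 0 0.12 0 0 0 1;0.05 0 0.12 0 0 0 1;0.05 0 0.12 0 0 0 1;0 0 0.12 0 0 0 1;0 0 0.12 0 0 0 1;0 0 0.12 0 0 0 1;0 0 0.12 0 0 0 1;0 0 0 0 0 0 1;0 0 0 0 0 0 1"

```text
time_s: 6.6
tcp_pos: [0.5236, -0.1829, 0.1199]
ee_rot: [[-0.956, 0.293, -0.0], [0.293, 0.956, -0.0], [-0.0, -0.0, -1.0]]
wrist_force: [0.5, 0.2, 0.7]
gripper_width: 0.003
gripper_force: 0.0
```

```bash
python3 see.py
```

```text
[ 0.5236 -0.1829  0.1199] [0.5423 0.209  0.6943]
scene 1178 cover angle 0.006873993298537037 z at front 0.1437682176776382
 dark low z [0.1418 0.1418 0.1423 0.1426 0.1428 0.1429 0.1433 0.1436]
side 1565 cover angle 0.0026829813994902786 z at front 0.14405444375406287
 dark low z [0.1435 0.1455 0.1461 0.1882 0.1893 0.1895 0.1907 0.2205]
```

jog_arm --plan "0 0 0.06 0 0 0 1;0 0 0.06 0 0 0 1;0 0 0 0 0 0 1;0 0 0 0 0 0 1;0 0 0 0 0 0 1;0 0 0 0 0 0 1;0 0 0 0 0 0 1;0 0 0 0 0 0 1;0 0 0 0 0 0 1;0 0 0 0 0 0 1"

```text
time_s: 7.7
tcp_pos: [0.5239, -0.1829, 0.1187]
ee_rot: [[-0.956, 0.292, 0.001], [0.292, 0.956, -0.001], [-0.001, -0.0, -1.0]]
wrist_force: [-2.2, 0.7, 6.9]
gripper_width: 0.005
gripper_force: 3.5
```

```bash
python3 see.py
```

```text
[ 0.5239 -0.1829  0.1187] [-2.2489  0.6712  6.9121]
scene 1167 cover angle -0.0001065969459732059 z at front 0.1431189819145869
 dark low z [0.1411 0.1413 0.1415 0.1416 0.1421 0.1421 0.1423 0.143 ]
side 1553 cover angle -1.197090934037315e-05 z at front 0.14363191569178668
 dark low z [0.1402 0.1461 0.1472 0.1475 0.1795 0.1838 0.1885 0.19  ]
```

jog_arm --plan "0 0 -0.8 0 0 0 1;0 0 -0.8 0 0 0 1;0 0 -0.8 0 0 0 1;0 0 -0.8 0 0 0 1;0.26 0.97 0 0 0 0 1;0.26 0.97 0 0 0 0 1;0.26 0.97 0 0 0 0 1;0.26 0.97 0 0 0 0 1;0.26 0.97 0 0 0 0 1;0.26 0.97 0 0 0 0 1"

```text
time_s: 8.8
tcp_pos: [0.5287, -0.0313, 0.1971]
ee_rot: [[-0.956, 0.293, 0.0], [0.293, 0.956, 0.0], [-0.0, 0.0, -1.0]]
wrist_force: [-0.4, 0.8, 0.8]
gripper_width: 0.005
gripper_force: 0.0
```

jog_arm --plan "0.26 0.97 0 0 0 0 1;0.26 0.97 0 0 0 0 1;0.26 0.97 0 0 0 0 1;0.26 0.97 0 0 0 0 1;0.26 0.97 0 0 0 0 1;0.26 0.97 0 0 0 0 1;0.26 0.97 0 0 0 0 1;0.26 0.97 0 0 0 0 1;0 0 0 0 0 0.81 1;0 0 0 0 0 0.81 1"

```text
time_s: 9.8
tcp_pos: [0.5357, 0.1693, 0.1968]
ee_rot: [[-0.865, 0.503, -0.0], [0.503, 0.865, -0.0], [0.0, -0.0, -1.0]]
wrist_force: [-0.1, 0.5, 0.2]
gripper_width: 0.006
gripper_force: 0.0
```

jog_arm --plan "0 0 0.8 0 0 0 1;0 0 0.8 0 0 0 1;0 0 0.8 0 0 0 1;0 0 0.8 0 0 0 1;0 0 0.8 0 0 0 1;0 0 0.2 0 0 0 1;0 0 0 0 0 0 1;0 0 0 0 0 0 1;0 0 0 0 0 0 1;0 0 0 0 0 0 1"

```text
time_s: 10.8
tcp_pos: [0.5364, 0.1687, 0.0931]
ee_rot: [[-0.866, 0.5, 0.002], [0.5, 0.866, 0.001], [-0.001, 0.002, -1.0]]
wrist_force: [0.3, -0.4, 0.4]
gripper_width: 0.005
gripper_force: 0.0
```

```bash
sed 's/a3/a4/;s/150:250,160:290/120:220,230:360/;s/170:270,200:330/120:220,200:330/' > v.py <<'E'
from station import r
import cv2,numpy as np
print(r.sense()['tcp_pos'],r.sense()['wrist_force'])
a=[r.capture(n)[0] for n in('scene','side')]
cv2.imwrite('pics/a3.png',cv2.resize(np.hstack([a[0][150:250,160:290],a[1][170:270,200:330]])[:,:,::-1],None,fx=3,fy=3,interpolation=2))
E
python3 v.py
```

```text
[0.53640881 0.16868331 0.09308456] [ 0.28866834 -0.42992245  0.35789835]
```

View pics/a4.png

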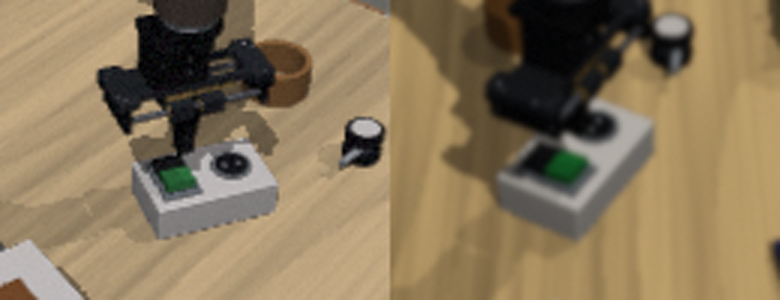

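The tip is directly above the green half. In the left crop the tip is at (188,155), with green centred around (179,179).

jog_arm --plan "0.08 0 0.32 0 0 0 1;0 0 0.32 0 0 0 1;0 0 0.32 0 0 0 1;0 0 0.32 0 0 0 1;0 0 0.32 0 0 0 1;0 0 0.32 0 0 0 1;0 0 0.1 0 0 0 1;0 0 0.1 0 0 0 1;0 0 0 0 0 0 1;0 0 0 0 0 0 1"

```text
time_s: 11.9
tcp_pos: [0.5348, 0.1695, 0.0396]
ee_rot: [[-0.866, 0.5, 0.001], [0.5, 0.866, 0.001], [-0.001, 0.001, -1.0]]
wrist_force: [2.3, -1.6, 2.6]
gripper_width: 0.003
gripper_force: 1.5
```

jog_arm --plan "0 0 0.08 0 0 0 1;0 0 0.08 0 0 0 1;0 0 0 0 0 0 1;0 0 0 0 0 0 1;0 0 0 0 0 0 1;0 0 0 0 0 0 1;0 0 0 0 0 0 1;0 0 0 0 0 0 1;0 0 0 0 0 0 1;0 0 0 0 0 0 1"

```text
time_s: 12.9
tcp_pos: [0.5353, 0.1694, 0.0386]
ee_rot: [[-0.867, 0.498, 0.003], [0.498, 0.867, 0.0], [-0.003, 0.002, -1.0]]
wrist_force: [-2.4, -4.7, 18.9]
gripper_width: 0.007
gripper_force: 9.1
```

jog_arm --plan "0 0 -0.3 0 0 0 1;0 0 -0.9 0 0 0 1;0 0 -0.9 0 0 0 1;0 0 -0.9 0 0 0 1;0 0 -0.9 0 0 0 1;0 0 -0.9 0 0 0 1;0 0 -0.9 0 0 0 1;0 0 -0.9 0 0 0 1;0 0 0 0 0 0 1;0 0 0 0 0 0 1"

```text
time_s: 13.9
tcp_pos: [0.5334, 0.1697, 0.1995]
ee_rot: [[-0.866, 0.5, -0.001], [0.5, 0.866, 0.001], [0.002, 0.0, -1.0]]
wrist_force: [0.2, -0.8, -0.7]
gripper_width: 0.008
gripper_force: 0.0
```

```bash
cat see.py | head -8 >s2.py; cat >>s2.py <<'E'
    for f in(n,n+'1'):
        p,d,P,h=load(f);z=P[...,2];H,S=h[...,0],h[...,1]
        m=(H>45)&(H<80)&(S>120)&(z>.03)&(P[...,0]<.6)
        L=(P[m]-[.515,.1815,0])@np.array([[.868,.497,0],[-.497,.868,0],[0,0,1]])
        L=L[abs(L[:,1])<.016];a=np.polyfit(L[:,0],L[:,2],1);print(f,len(L),'slope',np.arctan(a[0]),'z@15',np.polyval(a,.015),np.polyval(a,.022))
E
python3 s2.py; sed -i 's/a4/a5/' v.py; python3 v.py
```

```text
[0.5334 0.1697 0.1995] [ 0.2388 -0.7713 -0.7405]
scene 68 slope -0.014094105956934532 z@15 0.06615906919735358 0.06606040392248606
scene1 76 slope 1.396931499990383 z@15 0.08388101587669156 0.12373567359902443
side 85 slope 0.10723771949706434 z@15 0.06769717295391114 0.06845072781641426
side1 88 slope 0.814436901770168 z@15 0.07087542576690195 0.07829424790079728
[0.53303812 0.16923083 0.19850045] [-1.32938182 -0.00992039 -0.9267642 ]
```

View pics/a5.png

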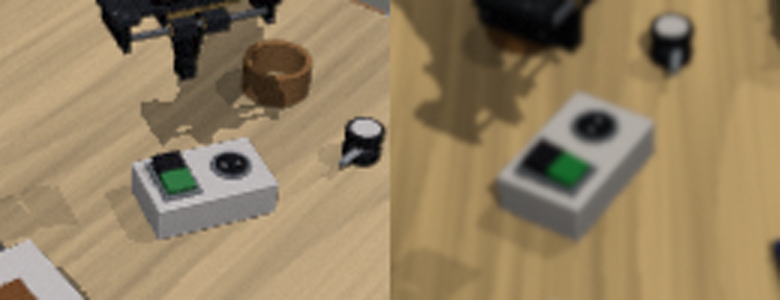

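The green half now looks tipped down and more of the black half is visible. I'll refit without the stray pixels.

```bash
sed -i 's/(z>.03)&/(z>.055)\&(z<.08)\&/;s/    p,d=r.capture.*/    pass/' s2.py; sed -i 's/np.polyfit(L\[:,0\],L\[:,2\],1)/np.polyfit(L[:,0],L[:,2],1)/' s2.py; python3 s2.py
```

```text
[0.5334 0.1692 0.1986] [-0.2299 -0.2123  0.0066]
scene 68 slope -0.014094105956934532 z@15 0.06615906919735358 0.06606040392248606
scene1 63 slope -0.11685852740066724 z@15 0.06354009306074401 0.0627183393594012
side 84 slope 0.09878955740582539 z@15 0.06780725726908392 0.06850104261155716
side1 85 slope -0.1492607293512586 z@15 0.06361400340818124 0.06256134939013375
```

jog_arm --plan "-0.28 -0.95 0 0 0 0 1;-0.28 -0.95 0 0 0 0 1;-0.28 -0.95 0 0 0 0 1;-0.28 -0.95 0 0 0 0 1;-0.28 -0.95 0 0 0 0 1;-0.28 -0.95 0 0 0 0 1;-0.28 -0.95 0 0 0 0 1;-0.28 -0.95 0 0 0 0 1;-0.28 -0.95 0 0 0 0 1;-0.28 -0.95 0 0 0 0 1"

```text
time_s: 15.1
tcp_pos: [0.4753, -0.0722, 0.1993]
ee_rot: [[-0.866, 0.5, -0.002], [0.5, 0.866, -0.0], [0.001, -0.001, -1.0]]
wrist_force: [0.2, -0.1, 0.3]
gripper_width: 0.004
gripper_force: 0.0
```

jog_arm --plan "-0.28 -0.95 0 0 0 0 1;-0.28 -0.95 0 0 0 0 1;0 0 0 0 0 -0.81 1;0 0 0 0 0 -0.81 1;0 0 0.8 0 0 0 1;0 0 0.8 0 0 0 1;0 0 0.8 0 0 0 1;0 0 0.8 0 0 0 1;0 0 0 0 0 0 1;0 0 0 0 0 0 1"

```text
time_s: 16.1
tcp_pos: [0.4644, -0.1196, 0.12]
ee_rot: [[-0.956, 0.293, -0.001], [0.293, 0.956, -0.0], [0.001, -0.001, -1.0]]
wrist_force: [0.4, 0.2, 0.1]
gripper_width: 0.006
gripper_force: 0.0
```

```bash
sed -i 's/a5/a6/;s/120:220,230:360/150:250,160:290/;s/120:220,200:330/190:290,180:310/' v.py; python3 v.py
```

```text
[ 0.46438665 -0.11957721  0.11995095] [0.43831055 0.19931353 0.10382154]
```

View pics/a6.png

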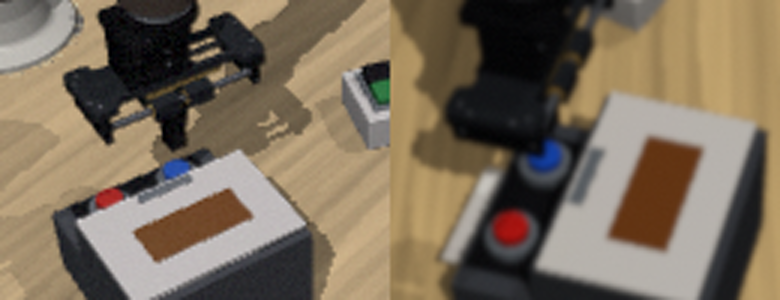

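The cover is shut and the tip is above the blue button, at (177,168) in the left crop. I'll press now.

jog_arm --plan "0.1 0 0.34 0 0 0 1;0 0 0.34 0 0 0 1;0 0 0.34 0 0 0 1;0 0 0.34 0 0 0 1;0 0 0.13 0 0 0 1;0 0 0.13 0 0 0 1;0 0 0.13 0 0 0 1;0 0 0 0 0 0 1;0 0 0 0 0 0 1;0 0 0 0 0 0 1"

```text
time_s: 17.2
tcp_pos: [0.4614, -0.1188, 0.0767]
ee_rot: [[-0.956, 0.293, -0.001], [0.293, 0.956, -0.0], [0.001, -0.0, -1.0]]
wrist_force: [-3.7, 1.4, 4.8]
gripper_width: 0.005
gripper_force: 2.7
```

4.8 N at the expected depth; I'll press slightly further and hold.

jog_arm --plan "0 0 0.06 0 0 0 1;0 0 0 0 0 0 1;0 0 0 0 0 0 1;0 0 0 0 0 0 1;0 0 0 0 0 0 1;0 0 0 0 0 0 1;0 0 0 0 0 0 1;0 0 0 0 0 0 1;0 0 0 0 0 0 1;0 0 0 0 0 0 1"

```text
time_s: 18.2
tcp_pos: [0.4614, -0.1188, 0.0765]
ee_rot: [[-0.956, 0.292, -0.001], [0.292, 0.956, -0.0], [0.001, -0.001, -1.0]]
wrist_force: [-7.2, 3.6, 14.0]
gripper_width: 0.006
gripper_force: 7.1
```

jog_arm --plan "0 0 -0.3 0 0 0 1;0 0 -0.8 0 0 0 1;0 0 -0.8 0 0 0 1;0 0 -0.8 0 0 0 1;0 0 -0.8 0 0 0 1;0 0 -0.8 0 0 0 1;0 0 -0.8 0 0 0 1;0 0 0 0 0 0 1;0 0 0 0 0 0 1;0 0 0 0 0 0 1"

```text
time_s: 19.2
tcp_pos: [0.4615, -0.1187, 0.2013]
ee_rot: [[-0.956, 0.293, -0.002], [0.293, 0.956, 0.0], [0.002, -0.0, -1.0]]
wrist_force: [-0.5, -0.1, -0.1]
gripper_width: 0.001
gripper_force: 0.0
```

```bash
python3 see.py; python3 s2.py | grep 1; python3 - <<'E'
from h import *
p,d,P,h=load('side1');H,S,V=[h[...,i].astype(int) for i in range(3)]
for nm,m in(('blue',(H>105)&(H<130)),('red',(H<8)|(H>172))):
    m=m&(S>150)&(V>80)&(P[...,2]>.09)&(P[...,2]<.13)&(abs(P[...,0]-.45)<.06);print(nm,m.sum(),np.median(P[m],0) if m.any() else '')
E
```

```text
[ 0.4615 -0.1187  0.2013] [-0.5082 -0.0698 -0.0643]
scene 1414 cover angle 0.0009282346851610833 z at front 0.14328531283640725
side 2239 cover angle 0.0011703758012452594 z at front 0.1437639640083974
[ 0.4616 -0.1187  0.2013] [ 0.3873  0.2165 -0.0749]
scene 68 slope -0.014094105956934532 z@15 0.06615906919735358 0.06606040392248606
scene1 63 slope -0.10200258335929846 z@15 0.06325277737264447 0.06253627259933829
side 84 slope 0.09878955740582539 z@15 0.06780725726908392 0.06850104261155716
side1 88 slope -0.07602621935352538 z@15 0.0639554949051558 0.06342228365574683
blue 143 [ 0.46392719 -0.12758427  0.10493793]
red 105 [ 0.43839407 -0.19631111  0.10693605]
```

```bash
python3 -c "
from station import r
print(r.finish_job())"
```

```text
the job is handed in; nothing more can be done
None
```

I shut the cover, pressed the rocker's green end down to its stop, then held the blue button fully in for about a second and released it. The job is handed in at about 19 s; no verdict came back. The camera confirms the cover is shut, while the rocker being fully on rests mainly on the force and height at its stop.

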